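# Guard on, then crank the spin tester with its key

### The arm

A 7-joint arm with a two-finger parallel gripper is mounted at the origin on the work surface. World frame = base frame: x ahead of the robot, y to its left, z up, the work surface at z = 0. Lengths are in m, angles in rad, forces in N, time in s.
With the tool pointing down it reaches from about 0.425 to 0.875 m from the base axis. Payload 4.7 kg.
Tool frame: the origin (TCP) lies between the finger pads; the fingertips stand 14 mm ahead of it and the grasp point (between the pads) lies 5 mm behind it (manip.tip_extent is the distance from the TCP to the fingertips, in m); z points along the fingers, y is the line along which they close (so a half turn about z gives the same grasp; the last joint's range is limited). The gripper opens to 85 mm and grips with 20 to 120 N. Pads are 22 mm wide; open, the fingers measure 114 mm over their backs; the gripper's body (76 mm by 85 mm) begins 54 mm behind the grasp point. The pads swing forward as they close: fully open they stand 13 mm farther back than shut.
Start: joints at [-1.326, 0.321, -0.07, 1.45, 0.023, 1.371, -0.057], TCP at [0.149, 0.633, 0.245] pointing down, gripper open.
Joint ranges: [-2.86, 2.86], [-0.3, 2.09], [-1.38, 1.24], [0.06, 2.45], [-1.56, 4.7], [0.09, 2.05], [-2.69, 2.69]. Speed limits (rad/s): [2.57, 2.57, 3.14, 3.14, 3.14, 3.14, 3.14].

### API

Orientations are given as a unit quaternion [x, y, z, w].
In Python, from rig import manip gives the robot as it stands.
- The arm moves only by the tool send_rows, never from a script. Its argument "series" is a list of rows, each an object with "gripper": the opening, from 0 (shut) to 1 (fully open); "offset": the shift along the tool's x, y, z in mm, a list of three; "rotation": the turn, a rotation vector about the tool's x, y, z in degrees, a list of three. In form: [{"gripper": gripper, "offset": [x, y, z], "rotation": [wx, wy, wz]}, ...]. A call has 1 to 8 rows; each row is the pose to reach, as a shift and turn from the pose commanded when the call began, along the tool's axes at that moment; what a row does not reach only later rows make up. A row lasts 1/12 s, in which the tool goes at most 41.7 mm and 7.16 degrees, less where a joint would pass 70% of its speed; a pose out of reach is approached as far as the arm can. A call with a gripper value outside its range is refused whole. The fingers move at their own pace and stop on an object; "grip_force" is the grip in N (left out, the last holds). Time passes only in rows, so rows that repeat a pose let the fingers close. It gives the time, the measured TCP pose, the force, the opening and the grip force at its end, in the units of the state.
- manip.state(): the state, without advancing time (a new reading comes with each control period).
- manip.get_image(name): name is "scene" or "top" or "wrist"; returns a dict with "pixels" (420x560x3 uint8, blue, green, red), "fx", "fy", "cx", "cy" (pixels), "distortion" ([k1, k2, p1, p2, k3] as OpenCV has them; the pictures are not rectified), "T" (4x4, takes a point from camera to world coordinates). Camera axes: x right, y up, looking along -z (the intrinsics and any distortion apply to the point x, -y, -z); pixel columns grow to the right and rows downward; lengths in m; the calibration is good to about 2 mm. A picture is of the moment at which its call begins. There is no depth.
- manip.sign_off(): hands the job in; it is judged then, once.
The state is a dict: "time_s": time; "joints": joint angles; "qvel": joint speeds; "tau": joint torques, N m; "eef_pos": TCP position; "ee_rot": TCP orientation; "wrist_force": force on the tool from outside, world axes, zero at the start; "torque": the same for the moment, N m; "finger_gap": opening from 0.0 (shut) to 1.0 (fully open); "grasp_force": force on a finger pad.
Only numpy, scipy, OpenCV 4.12 (cv2) and the standard library are available. Lean on these libraries where they do the work, as an engineer would, in place of code of your own. Each camera call takes 0.05 s, during which the arm holds its last target. There are 200 camera calls.

### The job

On this mower-parts bench, set the loose aluminium guard cover onto the yellow drum so that it sits seated and level on the rim, set down rather than dropped, and let go of it. Then take the red key out of the wooden stand, push it fully home into the brass lock of the black console (wiggle it if the sticky pins catch), and turn it a quarter turn clockwise, seen from above, to its stop. The lock springs back, so finish while still gripping the red key and holding it turned and fully in; leave the other keys, and everything else on the bench, alone.

Things in the scene. Friction and masses are not known exactly. Their poses are not given: they have to be found in the camera images.
- cover: loose guard cover, about 0.25 kg: aluminium disc 128 mm across, 8 to 13 mm above its underside; below it a locating boss 102 mm across, 8 mm deep, foot bevelled; on top a black round knob 28 mm across, 25 to 51 mm above the underside, on a thin stem. Origin: centre of the boss's underside, z up; it starts standing on its boss on the bench
- drum: fixed yellow open drum with a spindle inside, 120 mm outside and 110 mm inside diameter, 90 mm high, wall 5 mm; origin: centre of its underside. The spindle ends 22 mm below the rim
- drum_rim (a point): centre of the drum's mouth, level with the top of its rim (90 mm above the bench). With the cover seated, the cover's disc lies on the rim and the cover's origin is 8 mm below this point
- keystand: fixed wooden block 190 x 56 x 45 mm (length along its x) with three slots 60 mm apart along x, in each a key standing upright with its tip 9 mm above the bench; origin: centre of its underside. Which key stands in which slot varies
- key_red: the key to use, 60 g. Origin: tip, z up to the head. Blade 16 mm wide (x), 5 thick (y) up to 26 mm above the tip, the lowest 8 mm a V point; round neck 5 mm to 36 mm; red head 32 wide (x), 12 thick (y), from 36 to 70 mm. Starts upright in a stand slot (1.5 mm free each side), its x along the stand's x, head resting on the stand's top; must rise 36 mm to come out. Works either way round about z
- key_blue: same key with a blue head, not to be taken
- key_yellow: same key with a yellow head, not to be taken
- console: fixed black key-switch console 150 x 130 mm (its x, y), 60 mm high to the top of the brass lock plate (52 x 52 mm) in the middle of its top, the black top around it lies 6 mm lower. Origin: centre of its underside. The key slot runs along its x; a white mark shows the rest direction, a green mark the turned one
- lock_mouth (a point): middle of the key slot at the brass plate's top, axes as the console's. Slot 18.4 mm along x, 7.4 along y (1.2 mm free each side of the blade), 2 mm bevel. Key goes straight down; two sprung sticky pins about 13 and 22 mm down resist with 5 to 17 N. Home, the head rests on the plate and the key's origin is 36 mm below this point; the lock turns only with the key in its last 4 mm
- cylinder (a joint): turn of the lock cylinder, rad: 0 at rest, grows clockwise seen from above to its stop at 1.5. A spring pulls it back with about 0.06 N m at rest and 0.21 N m at the stop, plus 0.03 N m friction. The key has about 0.15 rad of play in the slot, so the key itself turns about 1.65 rad to reach the stop
- pulley: dark steel belt pulley, 68 mm across, 30 mm high, loose bystander; origin: centre of underside
- bearing: steel ring bearing, 52 mm across, 15 mm high, loose bystander; origin: centre of underside
- oil: black bottle with red cap, 60 mm across, 150 mm high, loose bystander; origin: centre of underside
- carton: white box 70 x 100 x 60 mm, loose bystander; origin: centre of underside
- filter_can: orange can 72 mm across, 90 mm high, loose bystander; origin: centre of underside
Mind the look-alikes: they are no part of the job. Of the things like the cover, leave any that is orange; of the rest the larger one is meant.

How it is judged:
By the outcome, as a careful person would: the job done as asked, in the order asked, and still so for the second after the job is handed in, while the arm keeps its last pose, push and grip.
It also fails if it takes over 61 s, if anything falls off the work surface, if the arm or the gripper's body presses on something with over 40 N, if the wrist force passes 120 N, or if a joint passes its speed limit or range.

## Working session

There is one attempt and no reset: what is moved stays moved. The work goes in short steps, Python scripts to look and compute and a tool call to move; the robot and the scene stay as the last step left them, time stands still between calls to the robot, and variables do not carry over. Pictures are saved under pics/ and viewed, at most 10 in all, crops included, and the job is handed in when it is done.

Besides the shell and the picture viewer there is one more tool, called after "Request:" in YAML: its name, and indented under it one key for each argument. send_rows: Moves the arm, as the interface text tells. Its arguments: {"type":"object","properties":{"series":{"type":"array"},"grip_force":{"type":"number"}},"required":["series"]}

```bash
mkdir -p pics; ls
cat > h.py <<'E'
import numpy as np, cv2
from scipy.spatial.transform import Rotation as R
from rig import manip
def shot(n,save=None):
    d=manip.get_image(n); d['pixels']=np.ascontiguousarray(d['pixels'])
    np.save(f'pics/{n}.npy',d,allow_pickle=True)
    if save: cv2.imwrite(f'pics/{save}.png',d['pixels'])
    return d
def load(n): return np.load(f'pics/{n}.npy',allow_pickle=True).item()
def K(d): return np.array([[d['fx'],0,d['cx']],[0,d['fy'],d['cy']],[0,0,1.]])
def ray(d,uv,z):
    uv=np.array(uv,float).reshape(-1,1,2)
    p=cv2.undistortPoints(uv,K(d),np.array(d['distortion'],float)).reshape(-1,2)
    T=np.array(d['T']); v=np.c_[p[:,0],-p[:,1],-np.ones(len(p))]@T[:3,:3].T
    o=T[:3,3]; return o+v*((z-o[2])/v[:,2])[:,None]
def proj(d,P):
    T=np.array(d['T']); c=(np.atleast_2d(P)-T[:3,3])@T[:3,:3]
    return cv2.projectPoints((c*[1,-1,-1]).reshape(-1,1,3),np.zeros(3),np.zeros(3),K(d),np.array(d['distortion'],float))[0].reshape(-1,2)
def totool(p):  # world displacement->tool mm, given target
    s=manip.state(); r=R.from_quat(s['ee_rot']); return r.inv().apply(np.array(p)-s['eef_pos'])*1000
E
python3 - <<'E'
from h import *
s=manip.state(); print(s, manip.tip_extent)
for n in('scene','top','wrist'):
    d=shot(n,n+'0'); print(n,np.round(d['T'],3).tolist(),d['fx'],d['distortion'])
a=[load(n)['pixels'] for n in('scene','top')]
E
```

```text
pics
{'time_s': 0.0, 'joints': array([-1.32591599,  0.32180137, -0.07007355,  1.45164563,  0.02262413,
        1.37079873, -0.05686966]), 'qvel': array([-3.52089552e-05, -1.77806650e-03, -5.82578685e-04, -2.26360204e-04,
       -1.47074205e-03,  3.21055671e-03,  6.70445436e-04]), 'tau': array([ 7.77853329e-04, -4.93572485e+01, -3.81528027e-01, -3.14337480e+01,
        1.31244451e-02,  1.12208023e-02, -3.75160903e-05]), 'eef_pos': array([0.1486263 , 0.63226821, 0.24425219]), 'ee_rot': array([ 1.15107173e-01,  9.93352640e-01, -9.32116009e-04, -4.53670009e-05]), 'wrist_force': array([ 0.27063481, -0.22290178,  0.07776897]), 'torque': array([-0.01214097, -0.06418396,  0.03512082]), 'grasp_force': 0.0, 'finger_gap': 0.9987892237366062} 0.014
scene [[-0.531, -0.501, 0.684, 1.377], [0.847, -0.291, 0.444, 0.516], [-0.023, 0.815, 0.579, 0.797], [0.0, 0.0, 0.0, 1.0]] 500.26167234879074 [-0.04659204  0.          0.          0.          0.        ]
top [[-0.013, 0.983, -0.181, 0.321], [-1.0, -0.008, 0.029, 0.009], [0.028, 0.181, 0.983, 1.146], [0.0, 0.0, 0.0, 1.0]] 380.8514665716516 [-0.04751282  0.          0.          0.          0.        ]
wrist [[0.229, -0.923, -0.31, 0.069], [0.974, 0.216, 0.075, 0.652], [-0.002, -0.319, 0.948, 0.373], [0.0, 0.0, 0.0, 1.0]] 375.7399361247002 [-0.05766463  0.          0.          0.          0.        ]
```

View pics/top0.png

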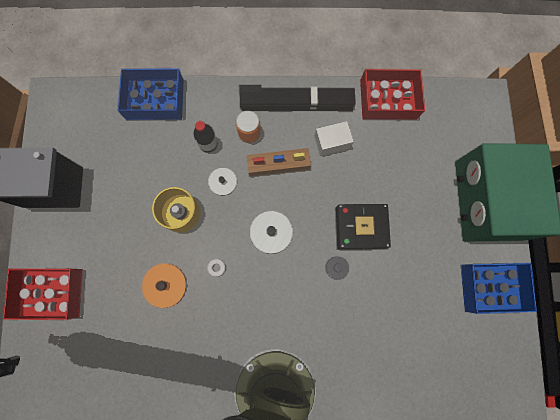

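View pics/scene0.png

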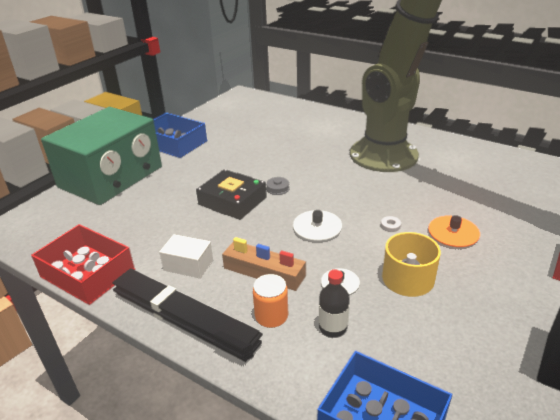

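The top view shows three look-alikes for the cover: a large aluminium disc at (271,231), a small disc at (222,181) and an orange one at (163,285). I choose (271,231), the larger non-orange one. The drum is at (174,209), the stand at (279,161) with the red key at its left (259,161), and the console at (362,226). In the scene view the same disc is at (318,225) and the red key at (287,258).

Run:
```python
from h import *
d=load('top'); I=d['pixels']; hsv=cv2.cvtColor(I,cv2.COLOR_BGR2HSV)
def blob(m,x0,y0,x1,y1):
    z=np.zeros(m.shape,np.uint8); z[y0:y1,x0:x1]=m[y0:y1,x0:x1]*255
    c=cv2.findContours(z,cv2.RETR_EXTERNAL,cv2.CHAIN_APPROX_NONE)[0]
    return max(c,key=cv2.contourArea)
H,S,V=cv2.split(hsv)
def circ(c,z):
    w=ray(d,c.reshape(-1,2),z)[:,:2].astype(np.float32)
    (x,y),(a,b),t=cv2.fitEllipse(w); return np.round([x,y,a,b],4)
print('V', V[231,250],S[231,250],V[231,320])
disc=(V>175)&(S<40)
print('cover',circ(blob(disc,235,195,310,265),.013),'small',circ(blob(disc,200,160,245,200),.013))
yel=(H>18)&(H<32)&(S>110)&(V>60)
print('drum',circ(blob(yel,140,170,210,245),.09))
for n,m,x in(('red',((H<8)|(H>172))&(S>130),(245,275)),('blue',(H>100)&(H<130)&(S>120),(265,295)),('yel',(H>20)&(H<32)&(S>140),(288,312))):
    c=blob(m,x[0],145,x[1],172); r=cv2.minAreaRect(c); print(n,r,ray(d,r[0],.079),cv2.contourArea(c))
c=blob(V<70,325,195,400,258);r=cv2.minAreaRect(c);print('console',r,ray(d,cv2.boxPoints(r),.054).round(4).tolist(),ray(d,r[0],.054))
c=blob((H>12)&(H<32)&(S>90)&(V>90),345,205,385,245);r=cv2.minAreaRect(c);print('brass',r,ray(d,r[0],.06),ray(d,cv2.boxPoints(r),.06).round(4).tolist())
a=cv2.resize(I[190:260,235:395],None,fx=5,fy=5,interpolation=cv2.INTER_CUBIC);cv2.imwrite('pics/crop1.png',a)
```

```text
V 177 7 132
cover [0.4564 0.0073 0.1228 0.1238] small [0.6133 0.1547 0.0807 0.0831]
drum [0.5129 0.275  0.1158 0.1365]
red ((258.04998779296875, 158.85000610351562), (3.6769556999206543, 10.323759078979492), 81.8698959350586) [[0.66164786 0.04229635 0.079     ]] 28.5
blue ((278.5, 156.5), (3.0, 9.0), 90.0) [[ 0.66854835 -0.01743118  0.079     ]] 21.5Traceback (most recent call last):
  File "<stdin>", line 17, in <module>
  File "<stdin>", line 6, in blob
ValueError: max() iterable argument is empty
```

Run:
```python
from h import *
d=load('top'); I=d['pixels']; hsv=cv2.cvtColor(I,cv2.COLOR_BGR2HSV)
H,S,V=cv2.split(hsv)
def blob(m,x0,y0,x1,y1):
    z=np.zeros(m.shape,np.uint8); z[y0:y1,x0:x1]=m[y0:y1,x0:x1]*255
    return max(cv2.findContours(z,cv2.RETR_EXTERNAL,cv2.CHAIN_APPROX_NONE)[0],key=cv2.contourArea)
print(hsv[156,299],hsv[226,358])
c=blob(V<70,325,195,400,258);r=cv2.minAreaRect(c);print('console',r,ray(d,cv2.boxPoints(r),.054).round(4).tolist(),ray(d,r[0],.054))
c=blob((H>12)&(H<32)&(S>80)&(V>90),345,205,385,245);r=cv2.minAreaRect(c);print('brass',r,ray(d,r[0],.06),ray(d,cv2.boxPoints(r),.06).round(4).tolist())
a=cv2.resize(I[190:260,235:395],None,fx=5,fy=5,interpolation=cv2.INTER_CUBIC);cv2.imwrite('pics/crop1.png',a)
s=manip.state();r=R.from_quat(s['ee_rot']);print(r.as_matrix().round(3))
print('to above cover',totool([.4564,.0073,.20]))
```

```text
[ 22 136 142] [ 21 112 186]
console ((363.0, 226.5), (45.0, 54.0), 90.0) [[0.5307, -0.1852, 0.054], [0.5295, -0.3461, 0.054], [0.3969, -0.3376, 0.054], [0.399, -0.1802, 0.054]] [[ 0.46335492 -0.26185196  0.054     ]]
brass ((364.0, 225.0), (18.0, 18.0), 90.0) [[ 0.46692499 -0.2635175   0.06      ]] [[0.4936, -0.2384, 0.06], [0.4931, -0.2914, 0.06], [0.4404, -0.2885, 0.06], [0.441, -0.2359, 0.06]]
[[-0.974  0.229 -0.   ]
 [ 0.229  0.974 -0.001]
 [-0.    -0.001 -1.   ]]
to above cover [-442.56814446 -538.06112597   45.33024157]
```

View pics/crop1.png

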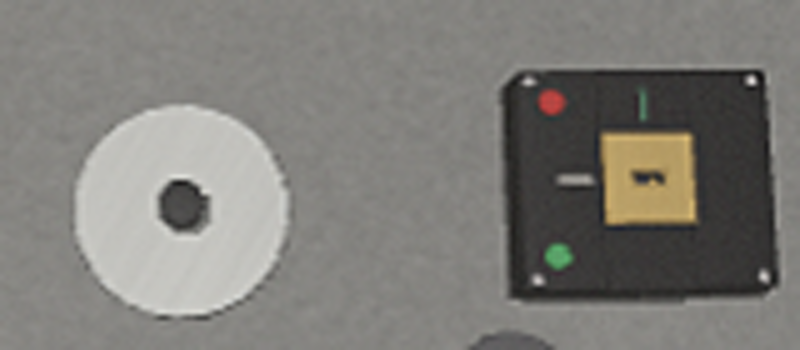

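The crop confirms the choice: a plain aluminium disc with a black knob, centred at crop (183,207). On the console the white mark is on the left, the green mark is up and the slot is at crop (648,178). So white to green is clockwise, as expected.

Request:
send_rows:
  series:
    - {"gripper": 1,"offset": [-30,-22,0],"rotation": [0,0,7]}
    - {"gripper": 1,"offset": [-65,-46,0],"rotation": [0,0,14]}
    - {"gripper": 1,"offset": [-98,-70,0],"rotation": [0,0,21]}
    - {"gripper": 1,"offset": [-131,-94,0],"rotation": [0,0,28]}
    - {"gripper": 1,"offset": [-163,-117,0],"rotation": [0,0,35]}
    - {"gripper": 1,"offset": [-196,-140,0],"rotation": [0,0,42]}
    - {"gripper": 1,"offset": [-228,-164,0],"rotation": [0,0,49]}
    - {"gripper": 1,"offset": [-261,-187,0],"rotation": [0,0,56]}

```text
time_s: 0.82
eef_pos: [0.3608, 0.3892, 0.2452]
ee_rot: [0.57, 0.821, -0.0, -0.0]
wrist_force: [1.5, 0.5, 0.0]
finger_gap: 0.999
grasp_force: 0.0
```

Request:
send_rows:
  series:
    - {"gripper": 1,"offset": [-40,10,0],"rotation": [0,0,5]}
    - {"gripper": 1,"offset": [-80,20,0],"rotation": [0,0,10]}
    - {"gripper": 1,"offset": [-120,30,0],"rotation": [0,0,15]}
    - {"gripper": 1,"offset": [-150,39,0],"rotation": [0,0,20.8]}
    - {"gripper": 1,"offset": [-165,43,0],"rotation": [0,0,20.8]}
    - {"gripper": 1,"offset": [-165,43,0],"rotation": [0,0,20.8]}

```text
time_s: 1.32
eef_pos: [0.4614, 0.2471, 0.2454]
ee_rot: [0.71, 0.704, -0.0, 0.001]
wrist_force: [0.5, -0.9, 0.2]
finger_gap: 1.003
grasp_force: 0.0
```

Run:
```python
from h import *
d=shot('wrist','w1'); I=d['pixels'];s=manip.state();print(s['eef_pos'],s['joints'])
H,S,V=cv2.split(cv2.cvtColor(I,cv2.COLOR_BGR2HSV))
print(proj(d,[[.513,.275,.09],[.513,.275,0]]))
```

```text
[0.45973694 0.25000271 0.24524093] [-0.8981823   0.04578387  0.36217653  1.77574018 -0.01663734  1.32318235
 -0.53702102]
[[347.55675152 154.7794538 ]
 [332.22877987 137.49829726]]
```

View pics/w1.png

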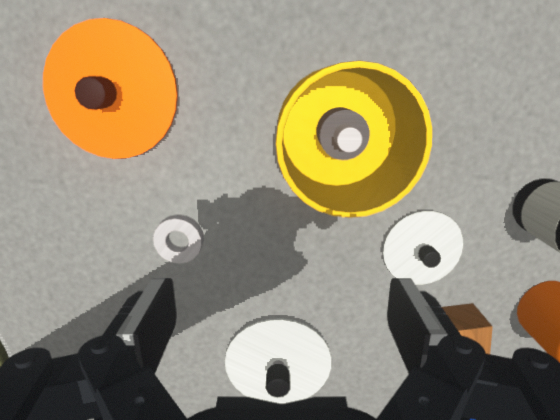

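The wrist view shows the drum's mouth at about (355,138), the target cover at (278,362), the small disc at (423,247) and the orange one at (110,88).

```bash
cat >> h.py <<'E'
from scipy.optimize import least_squares
def circ(w,r=None):
    w=np.asarray(w)[:,:2]; c0=w.mean(0)
    if r is None:
        f=lambda q: np.hypot(*(w-q[:2]).T)-q[2]; q=least_squares(f,[*c0,.06],loss='soft_l1',f_scale=.0007)
    else:
        f=lambda q: np.hypot(*(w-q[:2]).T)-r; q=least_squares(f,c0,loss='soft_l1',f_scale=.0007)
    return q.x.round(4),np.sqrt((q.fun**2).mean()).round(5)
def cont(m,box=None):
    z=np.zeros(m.shape,np.uint8); x0,y0,x1,y1=box or (0,0,m.shape[1],m.shape[0]); z[y0:y1,x0:x1]=m[y0:y1,x0:x1]*255
    return max(cv2.findContours(z,cv2.RETR_EXTERNAL,cv2.CHAIN_APPROX_NONE)[0],key=cv2.contourArea).reshape(-1,2)
E
python3 - <<'E'
from h import *
d=load('wrist');I=d['pixels'];H,S,V=cv2.split(cv2.cvtColor(I,cv2.COLOR_BGR2HSV))
c=cont((H>18)&(H<34)&(S>150)&(V>60),(265,50,445,225)).astype(float)
w=ray(d,c,.09)
print(circ(w))
k=(c@[1,1])>(355+138-20)   # right/lower half: rim
print(circ(w[k]),circ(w[k],.06))
c=cont((V>190)&(S<40),(220,310,335,400)).astype(float); c=c[(c[:,1]<385)]
print(circ(ray(d,c,.013)),circ(ray(d,c,.013),.064))
E
```

```text
(array([0.5172, 0.2839, 0.0592]), np.float64(0.00062))
(array([0.5174, 0.2837, 0.0591]), np.float64(0.00026)) (array([0.5166, 0.2845]), np.float64(0.00055))
(array([0.4558, 0.0075, 0.0635]), np.float64(0.00039)) (array([0.4558, 0.0069]), np.float64(0.00054))
```

Request:
send_rows:
  series:
    - {"gripper": 1,"offset": [-30,0,5],"rotation": [0,0,0]}
    - {"gripper": 1,"offset": [-70,-1,25],"rotation": [0,0,0]}
    - {"gripper": 1,"offset": [-107,-2,45],"rotation": [0,0,0]}
    - {"gripper": 1,"offset": [-144,-2,65],"rotation": [0,0,0]}
    - {"gripper": 1,"offset": [-180,-3,85],"rotation": [0,0,0]}
    - {"gripper": 1,"offset": [-215,-4,100],"rotation": [0,0,0]}
    - {"gripper": 1,"offset": [-243,-4,110],"rotation": [0,0,0]}
    - {"gripper": 1,"offset": [-243,-4,120],"rotation": [0,0,0]}

```text
time_s: 2.03
eef_pos: [0.4538, 0.0046, 0.1245]
ee_rot: [0.709, 0.705, -0.001, 0.0]
wrist_force: [0.0, -0.1, 0.1]
finger_gap: 1.003
grasp_force: 0.0
```

Run:
```python
from h import *
d=shot('wrist','w2');I=d['pixels'];H,S,V=cv2.split(cv2.cvtColor(I,cv2.COLOR_BGR2HSV))
s=manip.state();print(s['eef_pos'],R.from_quat(s['ee_rot']).as_matrix().round(4).tolist())
print(totool([.4558,.007,.035]))
t=shot('top');I=t['pixels'];H,S,V=cv2.split(cv2.cvtColor(I,cv2.COLOR_BGR2HSV))
c=cont((H>18)&(H<34)&(S>110)&(V>60),(140,170,210,245)).astype(float);w=ray(t,c,.09)
k=c[:,1]<212
print(circ(w[k]),circ(w[k],.06))
```

```text
[0.45290902 0.00771762 0.12295853] [[0.0033, 1.0, -0.0032], [1.0, -0.0033, -0.0003], [-0.0003, -0.0032, -1.0]]
[-0.67858842  3.17149457 87.94917533]
(array([0.5124, 0.2782, 0.0631]), np.float64(0.00223)) (array([0.5159, 0.2799]), np.float64(0.00323))
```

View pics/w2.png

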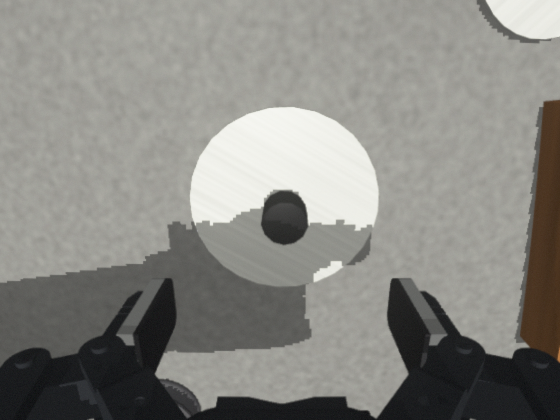

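The cover lies below the open fingers, with its disc centred at (284,197) and the knob at (285,216), midway between the pads.

Request:
send_rows:
  series:
    - {"gripper": 1,"offset": [0,2,20],"rotation": [0,0,0]}
    - {"gripper": 1,"offset": [-1,3,45],"rotation": [0,0,0]}
    - {"gripper": 1,"offset": [-1,3,65],"rotation": [0,0,0]}
    - {"gripper": 1,"offset": [-1,3,80],"rotation": [0,0,0]}
    - {"gripper": 1,"offset": [-1,3,87],"rotation": [0,0,0]}
    - {"gripper": 1,"offset": [-1,3,87],"rotation": [0,0,0]}
    - {"gripper": 0.2,"offset": [-1,3,87],"rotation": [0,0,0]}
    - {"gripper": 0.2,"offset": [-1,3,87],"rotation": [0,0,0]}
  grip_force: 50

```text
time_s: 2.8
eef_pos: [0.4588, 0.009, 0.0394]
ee_rot: [0.707, 0.707, 0.001, 0.0]
wrist_force: [0.5, -0.1, -0.1]
finger_gap: 0.751
grasp_force: 0.0
```

Request:
send_rows:
  series:
    - {"gripper": 0,"offset": [0,0,0],"rotation": [0,0,0]}
    - {"gripper": 0,"offset": [0,0,0],"rotation": [0,0,0]}
    - {"gripper": 0,"offset": [0,0,0],"rotation": [0,0,0]}
    - {"gripper": 0,"offset": [0,0,0],"rotation": [0,0,0]}

```text
time_s: 3.13
eef_pos: [0.4577, 0.0083, 0.0392]
ee_rot: [0.707, 0.707, 0.0, -0.0]
wrist_force: [-3.2, 1.2, 6.8]
finger_gap: 0.309
grasp_force: 48.8
```

Request:
send_rows:
  series:
    - {"gripper": 0,"offset": [0,0,-5],"rotation": [0,0,0]}
    - {"gripper": 0,"offset": [0,0,-20],"rotation": [0,0,0]}
    - {"gripper": 0,"offset": [0,0,-45],"rotation": [0,0,0]}
    - {"gripper": 0,"offset": [0,0,-75],"rotation": [0,0,0]}
    - {"gripper": 0,"offset": [10,0,-105],"rotation": [0,0,0]}
    - {"gripper": 0,"offset": [30,4,-130],"rotation": [0,0,0]}
    - {"gripper": 0,"offset": [60,10,-145],"rotation": [0,0,0]}
    - {"gripper": 0,"offset": [90,18,-150],"rotation": [0,0,0]}

```text
time_s: 3.8
eef_pos: [0.477, 0.0986, 0.1917]
ee_rot: [0.708, 0.706, 0.003, 0.001]
wrist_force: [1.1, -0.1, -3.6]
finger_gap: 0.308
grasp_force: 49.8
```

Request:
send_rows:
  series:
    - {"gripper": 0,"offset": [30,8,0],"rotation": [0,0,0]}
    - {"gripper": 0,"offset": [60,16,0],"rotation": [0,0,0]}
    - {"gripper": 0,"offset": [90,24,0],"rotation": [0,0,0]}
    - {"gripper": 0,"offset": [115,30,0],"rotation": [0,0,0]}
    - {"gripper": 0,"offset": [130,34,0],"rotation": [0,0,0]}
    - {"gripper": 0,"offset": [135,36,0],"rotation": [0,0,0]}
    - {"gripper": 0,"offset": [135,36,0],"rotation": [0,0,0]}
    - {"gripper": 0,"offset": [135,36,0],"rotation": [0,0,0]}

```text
time_s: 4.47
eef_pos: [0.5118, 0.2309, 0.1881]
ee_rot: [0.708, 0.706, -0.001, 0.0]
wrist_force: [-1.3, -0.4, -4.1]
finger_gap: 0.308
grasp_force: 49.8
```

Run:
```python
from h import *
d=shot('wrist','w3');s=manip.state();print(s['eef_pos'],R.from_quat(s['ee_rot']).as_matrix().round(4).tolist(),s['finger_gap'],s['wrist_force'])
```

```text
[0.51180784 0.23047682 0.18821126] [[0.0031, 1.0, -0.0005], [1.0, -0.0031, -0.0014], [-0.0014, -0.0005, -1.0]] 0.30944458669657326 [ 0.29108756 -0.61506834 -2.61972409]
```

View pics/w3.png

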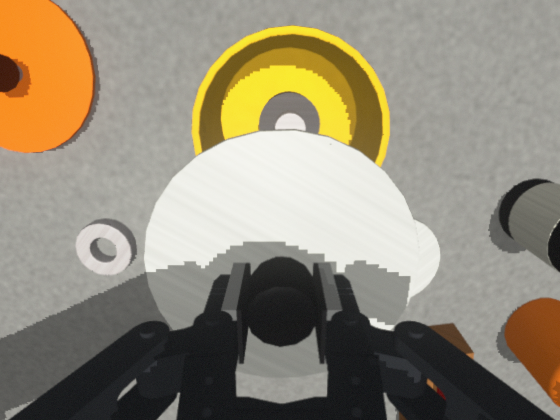

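The cover hangs in the grip with its disc's upper arc from (145,250) over (295,130) to (412,230). The drum rim shows behind it with its top at (290,28).

Run:
```python
from h import *
d=load('wrist');I=d['pixels'];H,S,V=cv2.split(cv2.cvtColor(I,cv2.COLOR_BGR2HSV))
c=cont((H>18)&(H<34)&(S>150)&(V>60),(180,15,400,170)).astype(float)
c0=c[(c[:,1]<140)&(np.hypot(c[:,0]-291,c[:,1]-125)>88)]
for z in(.085,.09):print('drum',z,circ(ray(d,c0,z)),circ(ray(d,c0,z),.06),len(c0))
c=cont((V>190)&(S<40),(100,100,450,300)).astype(float)
c1=c[((c[:,1]<255)&(c[:,0]<250))|((c[:,1]<205))]
for z in(.157,.162,.167):
  w=ray(d,c1,z);print('disc',z,circ(w),circ(w,.064),len(c1))
```

```text
drum 0.085 (array([0.5178, 0.283 , 0.0604]), np.float64(0.00019)) (array([0.5178, 0.2835]), np.float64(0.00027)) 309
drum 0.09 (array([0.5177, 0.2836, 0.0591]), np.float64(0.00018)) (array([0.5177, 0.2825]), np.float64(0.00047)) 309
disc 0.157 (array([0.5121, 0.2284, 0.0651]), np.float64(0.01323)) (array([0.512 , 0.2297]), np.float64(0.0131)) 363
disc 0.162 (array([0.5121, 0.2311, 0.0631]), np.float64(0.01281)) (array([0.5124, 0.23  ]), np.float64(0.01289)) 363
disc 0.167 (array([0.5121, 0.2338, 0.061 ]), np.float64(0.0124)) (array([0.5131, 0.2304]), np.float64(0.01257)) 363
```

Request:
send_rows:
  series:
    - {"gripper": 0,"offset": [15,2,0],"rotation": [0,0,0]}
    - {"gripper": 0,"offset": [35,4,0],"rotation": [0,0,0]}
    - {"gripper": 0,"offset": [48,5.5,5],"rotation": [0,0,0]}
    - {"gripper": 0,"offset": [52.5,5.5,15],"rotation": [0,0,0]}
    - {"gripper": 0,"offset": [52.5,5.5,30],"rotation": [0,0,0]}
    - {"gripper": 0,"offset": [52.5,5.5,40],"rotation": [0,0,0]}
    - {"gripper": 0,"offset": [52.5,5.5,45],"rotation": [0,0,0]}
    - {"gripper": 0,"offset": [52.5,5.5,45],"rotation": [0,0,0]}

```text
time_s: 5.18
eef_pos: [0.5163, 0.2839, 0.1412]
ee_rot: [0.708, 0.707, -0.002, -0.0]
wrist_force: [-0.3, -0.6, -3.9]
finger_gap: 0.303
grasp_force: 49.9
```

Run:
```python
from h import *
s=manip.state();print(s['eef_pos'],s['wrist_force'])
d=shot('wrist');I=d['pixels'];H,S,V=cv2.split(cv2.cvtColor(I,cv2.COLOR_BGR2HSV))
c=cont((V>190)&(S<40),(100,90,450,300)).astype(float);i=c[:,1].argmin();print(c[i],c[:,0].min())
c1=c[c[:,1]<c[i,1]+70]; w=ray(d,c1,s['eef_pos'][2]-.0262);print('disc',circ(w),circ(w,.064))
y=(H>18)&(H<34)&(S>150)&(V>60); ys,xs=np.where(y[:300]);print('yellow',ys.size, ys.min() if ys.size else 0,xs.min() if ys.size else 0,xs.max() if ys.size else 0)
a=shot('scene')['pixels'][200:310,350:470];cv2.imwrite('pics/sc1.png',np.hstack([cv2.resize(a,None,fx=3.3,fy=3.3),cv2.resize(I[90:340,90:480],None,fx=1,fy=1.452)]))
```

```text
[0.51630097 0.28385627 0.14124962] [-0.28240062 -0.63584684 -3.94562433]
[289. 130.] 144.0
disc (array([0.5165, 0.2835, 0.0636]), np.float64(0.00018)) (array([0.5165, 0.283 ]), np.float64(0.00019))
yellow 902 116 231 339
```

View pics/sc1.png

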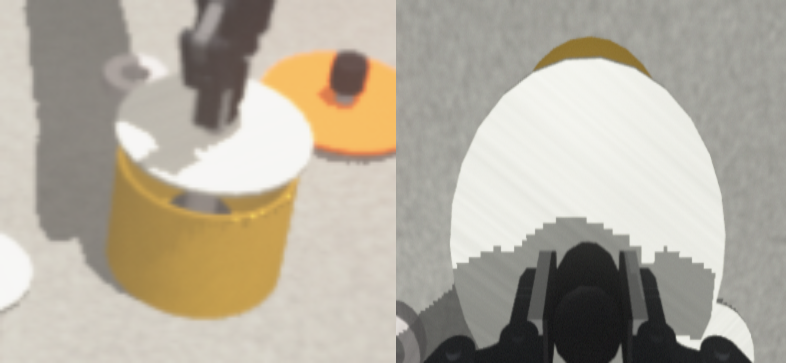

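The cover hovers level over the drum's mouth, with the rim visible just beyond its far edge and centred to about 1 mm.

Request:
send_rows:
  series:
    - {"gripper": 0,"offset": [0,1,2],"rotation": [0,0,0]}
    - {"gripper": 0,"offset": [0,1,6],"rotation": [0,0,0]}
    - {"gripper": 0,"offset": [0,1,10],"rotation": [0,0,0]}
    - {"gripper": 0,"offset": [0,1,13],"rotation": [0,0,0]}
    - {"gripper": 0,"offset": [0,1,16],"rotation": [0,0,0]}
    - {"gripper": 0,"offset": [0,1,18],"rotation": [0,0,0]}
    - {"gripper": 0,"offset": [0,1,19],"rotation": [0,0,0]}
    - {"gripper": 0,"offset": [0,1,19],"rotation": [0,0,0]}

```text
time_s: 5.95
eef_pos: [0.5181, 0.2854, 0.124]
ee_rot: [0.707, 0.707, -0.0, -0.0]
wrist_force: [-1.1, -0.3, -2.4]
finger_gap: 0.307
grasp_force: 49.8
```

Request:
send_rows:
  series:
    - {"gripper": 0,"offset": [0,0,0],"rotation": [0,0,0]}
    - {"gripper": 0,"offset": [0,0,1],"rotation": [0,0,0]}
    - {"gripper": 0,"offset": [0,0,2],"rotation": [0,0,0]}
    - {"gripper": 0,"offset": [0,0,2],"rotation": [0,0,0]}

```text
time_s: 6.28
eef_pos: [0.5182, 0.2855, 0.1222]
ee_rot: [0.707, 0.707, -0.0, -0.0]
wrist_force: [-0.6, 0.7, -3.2]
finger_gap: 0.313
grasp_force: 49.8
```

Request:
send_rows:
  series:
    - {"gripper": 0,"offset": [0,0,1],"rotation": [0,0,0]}
    - {"gripper": 0,"offset": [0,0,1],"rotation": [0,0,0]}
    - {"gripper": 0,"offset": [0,0,2],"rotation": [0,0,0]}
    - {"gripper": 0,"offset": [0,0,2],"rotation": [0,0,0]}
    - {"gripper": 0,"offset": [0,0,2],"rotation": [0,0,0]}

```text
time_s: 6.7
eef_pos: [0.5184, 0.2856, 0.1212]
ee_rot: [0.707, 0.707, 0.0, -0.0]
wrist_force: [-2.6, -1.4, 4.4]
finger_gap: 0.313
grasp_force: 50.8
```

Request:
send_rows:
  series:
    - {"gripper": 0.45,"offset": [0,0,0],"rotation": [0,0,0]}
    - {"gripper": 0.6,"offset": [0,0,0],"rotation": [0,0,0]}
    - {"gripper": 0.7,"offset": [0,0,0],"rotation": [0,0,0]}
    - {"gripper": 0.7,"offset": [0,0,0],"rotation": [0,0,0]}
    - {"gripper": 0.7,"offset": [0,0,-10],"rotation": [0,0,0]}
    - {"gripper": 0.7,"offset": [0,0,-40],"rotation": [0,0,0]}
    - {"gripper": 0.7,"offset": [0,0,-70],"rotation": [0,0,0]}
    - {"gripper": 0.7,"offset": [0,0,-100],"rotation": [0,0,0]}

```text
time_s: 7.37
eef_pos: [0.5182, 0.2853, 0.222]
ee_rot: [0.707, 0.707, -0.0, 0.0]
wrist_force: [-0.5, 1.1, -0.0]
finger_gap: 0.699
grasp_force: 0.0
```

Run:
```python
from h import *
s=manip.state();print(s['eef_pos'],s['wrist_force'],s['joints'].round(2))
d=shot('wrist','w4');I=d['pixels'];H,S,V=cv2.split(cv2.cvtColor(I,cv2.COLOR_BGR2HSV))
c=cont((V>190)&(S<40),(100,60,450,330)).astype(float);i=c[:,1].argmin()
for lim in (60,):
  c1=c[c[:,1]<c[i,1]+lim]; print(len(c),[(z,circ(ray(d,c1,z)),circ(ray(d,c1,z),.064)) for z in(.091,.095,.1)])
print(proj(d,[[.6616,.0423,.079]]))
```

```text
[0.518163   0.28528476 0.22197487] [-0.48815221  1.08678051 -0.0479991 ] [-0.9   0.21  0.41  1.65 -0.09  1.3  -0.48]
542 [(0.091, (array([0.5189, 0.2838, 0.0647]), np.float64(0.00023)), (array([0.5189, 0.2846]), np.float64(0.00028))), (0.095, (array([0.5189, 0.2851, 0.0637]), np.float64(0.00023)), (array([0.5189, 0.2847]), np.float64(0.00024))), (0.1, (array([0.5189, 0.2867, 0.0624]), np.float64(0.00022)), (array([0.5189, 0.2849]), np.float64(0.00043)))]
[[425.35592887 429.25013411]]
```

View pics/w4.png

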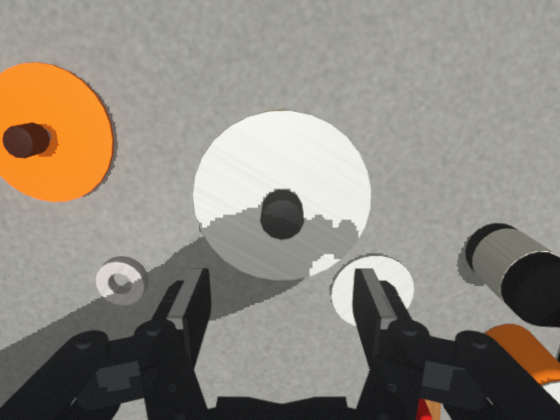

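The wrist view shows the cover seated on the drum, with the disc at (282,195), level and concentric, and the drum hidden beneath. The red key is just below the frame edge at (425,420).

Request:
send_rows:
  series:
    - {"gripper": 0.7,"offset": [-15,8,-15],"rotation": [0,0,0]}
    - {"gripper": 0.7,"offset": [-50,28,-28],"rotation": [0,0,0]}
    - {"gripper": 0.7,"offset": [-85,49,-28],"rotation": [0,0,0]}
    - {"gripper": 0.7,"offset": [-120,70,-28],"rotation": [0,0,-2]}
    - {"gripper": 0.7,"offset": [-155,90,-28],"rotation": [0,0,-4]}
    - {"gripper": 0.7,"offset": [-190,111,-28],"rotation": [0,0,-6]}
    - {"gripper": 0.7,"offset": [-220,129,-28],"rotation": [0,0,-6]}
    - {"gripper": 0.7,"offset": [-245,143,-28],"rotation": [0,0,-6]}

```text
time_s: 8.08
eef_pos: [0.6624, 0.0368, 0.2491]
ee_rot: [0.67, 0.742, 0.0, 0.001]
wrist_force: [-0.3, -0.2, 0.0]
finger_gap: 0.699
grasp_force: 0.0
```

Request:
send_rows:
  series:
    - {"gripper": 0.7,"offset": [0,0,0],"rotation": [0,0,0]}
    - {"gripper": 0.7,"offset": [0,0,0],"rotation": [0,0,0]}
    - {"gripper": 0.7,"offset": [0,0,0],"rotation": [0,0,0]}

```text
time_s: 8.33
eef_pos: [0.6611, 0.0412, 0.2485]
ee_rot: [0.669, 0.743, 0.0, -0.0]
wrist_force: [0.3, 1.0, -0.1]
finger_gap: 0.7
grasp_force: 0.0
```

Run:
```python
from h import *
s=manip.state();print(s['eef_pos'],R.from_quat(s['ee_rot']).as_matrix().round(4).tolist(),s['joints'].round(2))
d=shot('wrist','w5');I=d['pixels'];H,S,V=cv2.split(cv2.cvtColor(I,cv2.COLOR_BGR2HSV))
for n,m in(('red',((H<6)|(H>174))&(S>150)&(V>60)),('blue',(H>100)&(H<130)&(S>120)&(V>60)),('yel',(H>20)&(H<32)&(S>140)&(V>60))):
    nn,_,st,ce=cv2.connectedComponentsWithStats(m.astype(np.uint8))
    for i in range(1,nn):
        if st[i,4]>40: print(n,st[i],ce[i].round(1),ray(d,ce[i],.079).round(4))
```

```text
[0.66110878 0.04120259 0.24848974] [[-0.1045, 0.9945, -0.0], [0.9945, 0.1045, 0.0009], [0.0009, 0.0001, -1.0]] [-0.51  0.37  0.55  1.43 -0.2   1.39  0.14]
red [275 158  14  43 569] [281.6 178.9] [[0.6612 0.0471 0.079 ]]
blue [277 221  12  43 499] [282.4 242.3] [[ 0.6679 -0.0091  0.079 ]]
yel [277 277  13  45 537] [283.2 299.2] [[ 0.6746 -0.0658  0.079 ]]
```

View pics/w5.png

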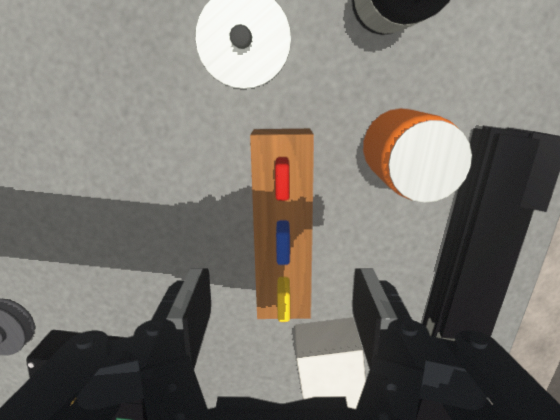

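The red key is at (282,179), blue at (282,242) and yellow at (283,299). All three stand in line with the image's vertical in the wooden stand.

Run:
```python
from h import *
d=load('wrist');s=manip.state()
P=ray(d,[[281.8,200.7],[282.6,263.7],[283.4,321.7]],.079);print(P.round(4),np.linalg.norm(np.diff(P,axis=0),axis=1))
v=P[0]-P[2];v/=np.linalg.norm(v);az=np.degrees(np.arctan2(v[1],v[0]));c=P.mean(0)+v*.06+v*.016
print('az',az,'red',c, 'single',P[0]+v*.016)
I=d['pixels'];print(I[155:204:3,282].tolist())
# stand top-face edges at z=.045 : columns of wood at some rows
hsv=cv2.cvtColor(I,cv2.COLOR_BGR2HSV);H,S,V=cv2.split(hsv)
m=(H>5)&(H<20)&(S>90)
for r in(140,150,210,268): x=np.where(m[r,240:330])[0]+240; a,b=ray(d,[[x.min()-.5,r],[x.max()+.5,r]],.045);print(r,x.min(),x.max(),a.round(4),b.round(4),((a+b)/2).round(4))
# top view cross-check
t=shot('top');H,S,V=cv2.split(cv2.cvtColor(t['pixels'],cv2.COLOR_BGR2HSV))
print(totool(list(c[:2])+[.064]))
```

```text
[[ 0.6634  0.0285  0.079 ]
 [ 0.6702 -0.0296  0.079 ]
 [ 0.6774 -0.0902  0.079 ]] [0.05855836 0.06096256]
az 96.74828586110236 red [0.66140968 0.04504547 0.079     ] single [0.66149487 0.04441084 0.079     ]
[[76, 131, 192], [31, 36, 112], [29, 36, 113], [35, 45, 180], [45, 53, 226], [48, 55, 229], [45, 53, 229], [45, 55, 229], [43, 53, 229], [45, 52, 228], [42, 51, 227], [43, 51, 227], [41, 50, 226], [40, 49, 225], [39, 47, 224], [34, 52, 146], [47, 78, 112]]
140 250 313 [0.6303 0.0707 0.045 ] [0.6865 0.0767 0.045 ] [0.6584 0.0737 0.045 ]
150 251 313 [0.6319 0.062  0.045 ] [0.6877 0.0678 0.045 ] [0.6598 0.0649 0.045 ]
210 253 312 [0.6382 0.0057 0.045 ] [0.6942 0.0116 0.045 ] [0.6662 0.0087 0.045 ]
268 255 311 [ 0.645  -0.0547  0.045 ] [ 0.7012 -0.0488  0.045 ] [ 0.6731 -0.0518  0.045 ]
[  2.14542755   0.79910883 184.4687398 ]
```

Request:
send_rows:
  series:
    - {"gripper": 0.4,"offset": [1,1,15],"rotation": [0,0,-0.7]}
    - {"gripper": 0.4,"offset": [2,1,45],"rotation": [0,0,-0.7]}
    - {"gripper": 0.4,"offset": [2,1,80],"rotation": [0,0,-0.7]}
    - {"gripper": 0.4,"offset": [2,1,110],"rotation": [0,0,-0.7]}
    - {"gripper": 0.4,"offset": [2,1,130],"rotation": [0,0,-0.7]}
    - {"gripper": 0.4,"offset": [2,1,140],"rotation": [0,0,-0.7]}
    - {"gripper": 0.4,"offset": [2,1,140],"rotation": [0,0,-0.7]}
    - {"gripper": 0.4,"offset": [2,1,140],"rotation": [0,0,-0.7]}

```text
time_s: 9.1
eef_pos: [0.6622, 0.0436, 0.109]
ee_rot: [0.664, 0.748, 0.0, 0.0]
wrist_force: [0.6, -0.3, 0.9]
finger_gap: 0.398
grasp_force: 0.0
```

Run:
```python
from h import *
s=manip.state();print(s['eef_pos'],s['finger_gap'],R.from_quat(s['ee_rot']).as_matrix().round(4).tolist())
d=shot('wrist','w6');I=d['pixels'];H,S,V=cv2.split(cv2.cvtColor(I,cv2.COLOR_BGR2HSV))
m=((H<6)|(H>174))&(S>150)&(V>170)
c=cont(m,(200,100,360,330));r=cv2.minAreaRect(c);print(r);b=ray(d,cv2.boxPoints(r),.079);print(b.round(4).tolist(),b.mean(0))
print(totool([*b.mean(0)[:2],.063]))
```

```text
[0.66219499 0.04359665 0.10904183] 0.3983992651560265 [[-0.1177, 0.993, 0.0006], [0.993, 0.1177, 0.0004], [0.0003, 0.0006, -1.0]]
((281.1624450683594, 236.00914001464844), (21.0838623046875, 9.424304962158203), 25.016895294189453)
[[0.6556, 0.0577, 0.079], [0.6569, 0.0621, 0.079], [0.6662, 0.0588, 0.079], [0.6649, 0.0543, 0.079]] [0.66089389 0.05823936 0.079     ]
[15.072378   -0.43533274 47.09095878]
```

Request:
send_rows:
  series:
    - {"gripper": 0.4,"offset": [1,0,12],"rotation": [0,0,0]}
    - {"gripper": 0.4,"offset": [1,0,26],"rotation": [0,0,0]}
    - {"gripper": 0.4,"offset": [1,0,38],"rotation": [0,0,0]}
    - {"gripper": 0.4,"offset": [1,0,45],"rotation": [0,0,0]}
    - {"gripper": 0.4,"offset": [1,0,45],"rotation": [0,0,0]}
    - {"gripper": 0.4,"offset": [1,0,45],"rotation": [0,0,0]}
    - {"gripper": 0.4,"offset": [1,0,45],"rotation": [0,0,0]}
  grip_force: 90

```text
time_s: 9.73
eef_pos: [0.6622, 0.0434, 0.0635]
ee_rot: [0.665, 0.747, 0.0, 0.0]
wrist_force: [0.5, -0.2, 0.6]
finger_gap: 0.399
grasp_force: 0.0
```

Run:
```python
from h import *
s=manip.state();print(s['eef_pos'],s['wrist_force'])
d=shot('wrist','w7');I=d['pixels'];H,S,V=cv2.split(cv2.cvtColor(I,cv2.COLOR_BGR2HSV))
m=((H<6)|(H>174))&(S>150)&(V>50)
c=cont(m,(200,100,360,400));print(cv2.boundingRect(c))
for r in range(c[:,1].min(),c[:,1].max()+1,6):
  x=np.where(m[r,200:360])[0]+200;print(r,x.min(),x.max(),V[r,int(x.mean())],ray(d,[[x.mean(),r]],.079).round(4).tolist())
print(proj(d,[s['eef_pos']]))
```

```text
[0.66216159 0.04337739 0.06353936] [ 0.46800098 -0.20831977  0.6326356 ]
(263, 246, 33, 110)
246 274 274 94 [[0.6566, 0.0735, 0.079]]
252 266 293 88 [[0.6587, 0.0716, 0.079]]
258 266 293 91 [[0.6589, 0.0694, 0.079]]
264 265 294 89 [[0.6592, 0.0671, 0.079]]
270 265 294 90 [[0.6594, 0.0649, 0.079]]
276 264 294 89 [[0.6595, 0.0626, 0.079]]
282 264 295 105 [[0.66, 0.0603, 0.079]]
288 263 295 121 [[0.6601, 0.0579, 0.079]]
294 263 295 125 [[0.6603, 0.0555, 0.079]]
300 264 295 123 [[0.6608, 0.0532, 0.079]]
306 263 295 123 [[0.6609, 0.0507, 0.079]]
312 264 295 123 [[0.6614, 0.0482, 0.079]]
318 264 295 125 [[0.6616, 0.0457, 0.079]]
324 264 295 123 [[0.6619, 0.0432, 0.079]]
330 264 295 123 [[0.6622, 0.0406, 0.079]]
336 264 294 123 [[0.6624, 0.038, 0.079]]
342 264 294 122 [[0.6627, 0.0353, 0.079]]
348 265 294 122 [[0.6632, 0.0327, 0.079]]
354 269 289 109 [[0.6633, 0.0299, 0.079]]
[[280.24217224 299.86530693]]
```

Request:
send_rows:
  series:
    - {"gripper": 0.4,"offset": [1,0,0],"rotation": [0,0,0]}
    - {"gripper": 0.4,"offset": [1,0,0],"rotation": [0,0,0]}
    - {"gripper": 0,"offset": [1,0,0],"rotation": [0,0,0]}
    - {"gripper": 0,"offset": [1,0,0],"rotation": [0,0,0]}
    - {"gripper": 0,"offset": [1,0,0],"rotation": [0,0,0]}
    - {"gripper": 0,"offset": [1,0,0],"rotation": [0,0,0]}
    - {"gripper": 0,"offset": [1,0,0],"rotation": [0,0,0]}
    - {"gripper": 0,"offset": [1,0,0],"rotation": [0,0,0]}
  grip_force: 90

```text
time_s: 10.45
eef_pos: [0.6621, 0.0445, 0.0638]
ee_rot: [0.665, 0.747, 0.0, 0.0]
wrist_force: [-0.9, 1.0, 3.5]
finger_gap: 0.126
grasp_force: 88.3
```

Request:
send_rows:
  series:
    - {"gripper": 0,"offset": [0,0,-4],"rotation": [0,0,0]}
    - {"gripper": 0,"offset": [0,0,-12],"rotation": [0,0,0]}
    - {"gripper": 0,"offset": [0,0,-22],"rotation": [0,0,0]}
    - {"gripper": 0,"offset": [0,0,-32],"rotation": [0,0,0]}
    - {"gripper": 0,"offset": [0,0,-45],"rotation": [0,0,0]}
    - {"gripper": 0,"offset": [0,0,-65],"rotation": [0,0,0]}
    - {"gripper": 0,"offset": [0,0,-85],"rotation": [0,0,0]}
    - {"gripper": 0,"offset": [0,0,-95],"rotation": [0,0,0]}

```text
time_s: 11.12
eef_pos: [0.6632, 0.0443, 0.1623]
ee_rot: [0.665, 0.747, 0.002, 0.002]
wrist_force: [0.8, 0.1, -0.8]
finger_gap: 0.124
grasp_force: 87.8
```

Run:
```python
from h import *
s=manip.state();print(s['eef_pos'],s['wrist_force'],s['finger_gap'],s['joints'].round(2))
print('offset tool to console view',totool([.465,-.25,.22]))
```

```text
[0.66322913 0.04433296 0.16234995] [ 0.84158437  0.11071798 -0.75570339] 0.12449273645334222 [-0.51  0.43  0.53  1.54 -0.22  1.23  0.17]
offset tool to console view [-269.34727357 -230.74297495  -58.82116617]
```

Request:
send_rows:
  series:
    - {"gripper": 0,"offset": [-15,-11,-10],"rotation": [0,0,0]}
    - {"gripper": 0,"offset": [-45,-33,-20],"rotation": [0,0,0]}
    - {"gripper": 0,"offset": [-78,-56,-30],"rotation": [0,0,2]}
    - {"gripper": 0,"offset": [-110,-80,-40],"rotation": [0,0,4]}
    - {"gripper": 0,"offset": [-142,-103,-40],"rotation": [0,0,6]}
    - {"gripper": 0,"offset": [-174,-126,-40],"rotation": [0,0,6.7]}
    - {"gripper": 0,"offset": [-206,-150,-40],"rotation": [0,0,6.7]}
    - {"gripper": 0,"offset": [-238,-173,-40],"rotation": [0,0,6.7]}

```text
time_s: 11.78
eef_pos: [0.5163, -0.2136, 0.1991]
ee_rot: [0.707, 0.707, 0.001, 0.0]
wrist_force: [0.2, -0.7, -0.6]
finger_gap: 0.123
grasp_force: 87.8
```

Request:
send_rows:
  series:
    - {"gripper": 0,"offset": [-30,-18,0],"rotation": [0,0,0]}
    - {"gripper": 0,"offset": [-55,-34,0],"rotation": [0,0,0]}
    - {"gripper": 0,"offset": [-75,-46,0],"rotation": [0,0,0]}
    - {"gripper": 0,"offset": [-83,-54,0],"rotation": [0,0,0]}
    - {"gripper": 0,"offset": [-83,-54,0],"rotation": [0,0,0]}
    - {"gripper": 0,"offset": [-83,-54,0],"rotation": [0,0,0]}
    - {"gripper": 0,"offset": [-83,-54,0],"rotation": [0,0,0]}

```text
time_s: 12.37
eef_pos: [0.465, -0.2928, 0.1983]
ee_rot: [0.706, 0.708, 0.001, -0.0]
wrist_force: [0.5, 0.7, -0.6]
finger_gap: 0.126
grasp_force: 87.8
```

Run:
```python
from h import *
s=manip.state();print(s['eef_pos'],s['finger_gap'],R.from_quat(s['ee_rot']).as_matrix().round(4).tolist(),s['joints'].round(2))
d=shot('wrist','w8');I=d['pixels'];H,S,V=cv2.split(cv2.cvtColor(I,cv2.COLOR_BGR2HSV))
m=(H>14)&(H<30)&(S>70)&(V>60)
c=cont(m);r=cv2.minAreaRect(c);b=ray(d,cv2.boxPoints(r),.06);print(r,b.round(4).tolist(),b.mean(0).round(4))
cv2.imwrite('pics/w8.png',cv2.resize(I[60:420,100:500],None,fx=1.6,fy=1.6,interpolation=cv2.INTER_CUBIC))
```

```text
[ 0.46501848 -0.2928394   0.1983167 ] 0.12562268280284275 [[-0.0026, 1.0, 0.0007], [1.0, 0.0026, 0.0011], [0.0011, 0.0007, -1.0]] [-0.18  0.16  0.76  1.79 -0.12  1.24  0.62]
((283.7685546875, 157.3780517578125), (79.06721496582031, 78.40778350830078), 1.2188751697540283) [[0.4373, -0.2918, 0.06], [0.44, -0.2346, 0.06], [0.4953, -0.2356, 0.06], [0.4962, -0.293, 0.06]] [ 0.4672 -0.2637  0.06  ]
```

View pics/w8.png

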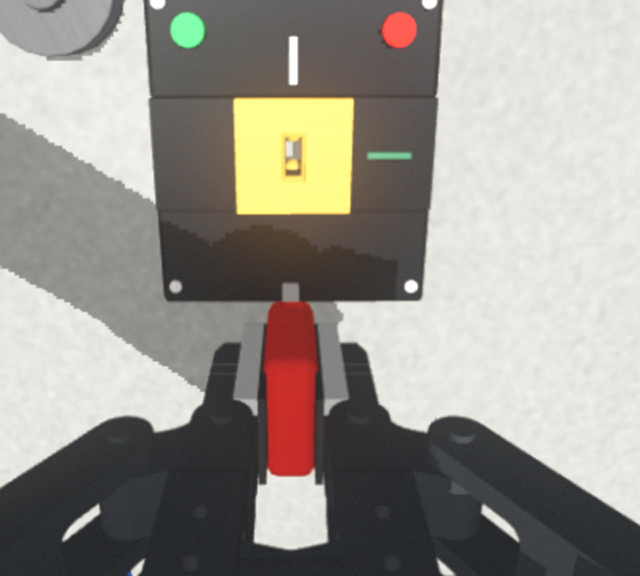

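The console is seen from above: brass plate at crop (293,157), slot running vertically at its middle (293,157), white mark at (293,60), green mark at (390,156). The red key hangs upright in the fingers, head at (291,390), blade just showing at (290,292).

Run:
```python
from h import *
d=load('wrist');I=d['pixels'];H,S,V=cv2.split(cv2.cvtColor(I,cv2.COLOR_BGR2HSV));s=manip.state()
g=V[135:182,250:318].astype(int)
# white mark, green mark at z .054
m=(V>180)&(S<40);c=cont(m,(272,78,295,118));e=ray(d,[c[c[:,1]<c[:,1].min()+3].mean(0),c[c[:,1]>c[:,1].max()-3].mean(0)],.054);print('white',e.round(4).tolist(),np.degrees(np.arctan2(*(e[0]-e[1])[[1,0]])))
m=(H>60)&(H<90)&(S>80);c=cont(m,(320,145,365,170));e=ray(d,[c[c[:,0]<c[:,0].min()+3].mean(0),c[c[:,0]>c[:,0].max()-3].mean(0)],.054);print('green',e.round(4).tolist(),np.degrees(np.arctan2(*(e[1]-e[0])[[1,0]])))
# brass edges: line fits
m=(H>14)&(H<34)&(S>70)&(V>100)
L=[];Rr=[];T=[];B=[]
for r in range(128,188,3):
    x=np.where(m[r,235:335])[0]+235; L.append([x.min()-.5,r]);Rr.append([x.max()+.5,r])
for q in range(254,314,3):
    y=np.where(m[110:205,q])[0]+110; T.append([q,y.min()-.5]);B.append([q,y.max()+.5])
W=[ray(d,a,.06) for a in(L,Rr,T,B)]
for n,w in zip('LRTB',W):
    v=cv2.fitLine(w[:,:2].astype(np.float32),cv2.DIST_HUBER,0,.001,.001).ravel();print(n,np.median(w[:,:2],0).round(4),np.degrees(np.arctan2(v[1],v[0])).round(2))
print('plate ctr',(np.median(W[0][:,0])+np.median(W[1][:,0]))/2,(np.median(W[2][:,1])+np.median(W[3][:,1]))/2)
print('slot: col/rows V'); print('row157',I[157,270:298,1].tolist()); print('col283',I[138:180,283,1].tolist(),'col278',I[138:180,278,1].tolist())
print('gray blade row',[ (r,I[r,268:298].mean(1).round().tolist()) for r in (239,243)])
m=((H<6)|(H>174))&(S>150)
for r in range(248,360,8): x=np.where(m[r,255:305])[0]+255; print(r,x.min() if x.size else 0,x.max() if x.size else 0,V[r,281], ray(d,[[x.mean(),r]],s['eef_pos'][2]+.0152)[0,:2].round(4) if x.size else '')
```

```text
white [[0.4665, -0.212, 0.054], [0.4665, -0.2309, 0.054]] 90.22561983802666
green [[0.5019, -0.2636, 0.054], [0.5199, -0.2634, 0.054]] 0.623051946297285
L [ 0.4392 -0.2623] 89.79
R [ 0.4938 -0.2621] 89.87
T [ 0.4662 -0.236 ] 0.15
B [ 0.4664 -0.2908] 0.6
plate ctr 0.46649825988053734 -0.2634160901851955
slot: col/rows V
row157 [253, 253, 253, 253, 253, 250, 235, 220, 183, 203, 206, 207, 194, 159, 155, 156, 155, 153, 178, 232, 239, 249, 253, 253, 253, 253, 253, 253]
col283 [254, 254, 254, 254, 253, 247, 238, 239, 240, 226, 192, 165, 160, 161, 161, 160, 161, 163, 163, 159, 159, 181, 219, 239, 248, 253, 254, 239, 147, 104, 107, 142, 214, 242, 244, 246, 251, 253, 253, 253, 252, 252] col278 [254, 254, 254, 254, 253, 246, 234, 214, 175, 170, 186, 199, 200, 201, 199, 198, 197, 197, 194, 183, 169, 168, 165, 170, 184, 199, 202, 186, 165, 163, 166, 180, 218, 235, 242, 247, 251, 252, 253, 253, 253, 252]
gray blade row [(239, [52.0, 49.0, 51.0, 52.0, 50.0, 50.0, 52.0, 59.0, 95.0, 133.0, 137.0, 138.0, 138.0, 139.0, 137.0, 137.0, 139.0, 136.0, 115.0, 62.0, 52.0, 50.0, 53.0, 53.0, 47.0, 48.0, 50.0, 52.0, 52.0, 50.0]), (243, [49.0, 46.0, 46.0, 48.0, 48.0, 50.0, 49.0, 57.0, 94.0, 133.0, 139.0, 138.0, 139.0, 138.0, 137.0, 138.0, 138.0, 136.0, 120.0, 60.0, 46.0, 48.0, 50.0, 50.0, 50.0, 49.0, 47.0, 50.0, 48.0, 49.0])]
248 274 289 161 [ 0.4657 -0.2631]
256 268 294 142 [ 0.4651 -0.2661]
264 267 295 145 [ 0.4651 -0.2691]
272 266 296 145 [ 0.4651 -0.2721]
280 266 297 145 [ 0.4653 -0.2752]
288 265 298 189 [ 0.4653 -0.2783]
296 266 296 202 [ 0.4652 -0.2815]
304 266 296 199 [ 0.4652 -0.2848]
312 266 296 201 [ 0.4652 -0.2881]
320 267 296 200 [ 0.4654 -0.2915]
328 267 296 200 [ 0.4654 -0.2949]
336 267 295 200 [ 0.4652 -0.2984]
344 267 295 198 [ 0.4652 -0.302 ]
352 268 294 198 [ 0.4652 -0.3057]
```

Request:
send_rows:
  series:
    - {"gripper": 0,"offset": [10,1,8],"rotation": [0,0,0]}
    - {"gripper": 0,"offset": [22,1.3,24],"rotation": [0,0,0]}
    - {"gripper": 0,"offset": [29.3,1.3,42],"rotation": [0,0,0]}
    - {"gripper": 0,"offset": [29.3,1.3,58],"rotation": [0,0,0]}
    - {"gripper": 0,"offset": [29.3,1.3,70],"rotation": [0,0,0]}
    - {"gripper": 0,"offset": [29.3,1.3,74],"rotation": [0,0,0]}
    - {"gripper": 0,"offset": [29.3,1.3,74],"rotation": [0,0,0]}
    - {"gripper": 0,"offset": [29.3,1.3,74],"rotation": [0,0,0]}

```text
time_s: 13.08
eef_pos: [0.4652, -0.2657, 0.1246]
ee_rot: [0.707, 0.707, -0.0, 0.0]
wrist_force: [-0.4, -0.3, -0.2]
finger_gap: 0.124
grasp_force: 87.7
```

Run:
```python
from h import *
o=load('wrist');print('blade pt',ray(o,[[281.2,241]],.15),o['T'][:3,3])
s=manip.state();print(s['eef_pos'],s['wrist_force'],R.from_quat(s['ee_rot']).as_matrix().round(4).tolist(),s['joints'].round(2))
d=shot('wrist','w9');I=d['pixels'];H,S,V=cv2.split(cv2.cvtColor(I,cv2.COLOR_BGR2HSV))
m=(H>14)&(H<34)&(S>70)&(V>100)
ys,xs=np.where(m);print('brass bbox',xs.min(),xs.max(),ys.min(),ys.max())
r0=ys.min()
for r in range(r0+4,r0+60,8):
    x=np.where(m[r])[0];a=ray(d,[[x.min()-.5,r],[x.max()+.5,r]],.06);k=np.where(((H[r]<6)|(H[r]>174))&(S[r]>150))[0]
    print(r,x.min(),x.max(),a[:,:2].round(4).tolist(),a.mean(0)[0].round(4),(k.min(),k.max()) if k.size else '')
T=[[q,np.where(m[:,q])[0].min()-.5] for q in range(xs.min()+8,xs.max()-8,4)];w=ray(d,T,.06);print('top edge y',np.median(w[:,1]))
# slot dark pixels rows around projected mouth
p=proj(d,[[.4665,-.2634+e,.06] for e in(.0112,.0092,.005,0)]);print(p.round(1).tolist())
q=int(p[0,0]);print('col',[(r,*I[r,q].tolist()) for r in range(int(p[0,1])-8,int(p[3,1])+4,2)])
rr=int(p[1,1])+3;print(rr,I[rr,q-14:q+15].tolist())
```

```text
blade pt [[ 0.465309   -0.28862058  0.15      ]] [ 0.46494144 -0.21007286  0.32751559]
[ 0.46523918 -0.26571984  0.12457961] [-0.41048691 -0.28759505 -0.20028139] [[0.0002, 1.0, 0.0002], [1.0, -0.0002, -0.0005], [-0.0005, 0.0002, -1.0]] [-0.19  0.21  0.74  1.9  -0.16  1.09  0.61]
brass bbox 233 333 184 274
188 234 332 [[0.44, -0.2378], [0.493, -0.2379]] 0.4665 
196 233 332 [[0.4393, -0.2423], [0.4932, -0.2423]] 0.4662 
204 234 332 [[0.4396, -0.2469], [0.4934, -0.2469]] 0.4665 
212 234 332 [[0.4394, -0.2515], [0.4936, -0.2515]] 0.4665 
220 235 331 [[0.4398, -0.2562], [0.4933, -0.2562]] 0.4665 
228 236 331 [[0.4402, -0.2609], [0.4935, -0.2609]] 0.4668 
236 236 331 [[0.44, -0.2657], [0.4937, -0.2658]] 0.4668 
top edge y -0.23536990625197843
[[283.0, 213.2], [282.9, 216.6], [282.9, 223.8], [282.9, 232.1]]
col [(205, 139, 252, 255), (207, 141, 253, 255), (209, 144, 253, 255), (211, 144, 253, 255), (213, 136, 251, 255), (215, 116, 234, 253), (217, 135, 162, 182), (219, 141, 155, 166), (221, 124, 139, 151), (223, 77, 93, 112), (225, 72, 96, 117), (227, 71, 145, 184), (229, 79, 165, 209), (231, 86, 180, 223), (233, 95, 198, 235), (235, 80, 144, 179)]
219 [[141, 252, 255], [138, 252, 255], [139, 252, 255], [138, 252, 255], [134, 250, 255], [119, 240, 254], [113, 234, 253], [114, 233, 253], [108, 219, 247], [101, 137, 160], [137, 150, 160], [142, 156, 165], [142, 156, 165], [143, 156, 166], [141, 155, 166], [142, 156, 166], [142, 155, 166], [139, 154, 164], [139, 154, 165], [136, 150, 162], [123, 140, 154], [89, 133, 161], [98, 197, 236], [113, 234, 253], [118, 238, 254], [124, 244, 254], [138, 252, 255], [138, 252, 255], [139, 252, 255]]
```

Request:
send_rows:
  series:
    - {"gripper": 0,"offset": [2.4,1.1,3],"rotation": [0,0,0]}
    - {"gripper": 0,"offset": [2.4,1.1,5],"rotation": [0,0,0]}
    - {"gripper": 0,"offset": [2.4,1.1,5],"rotation": [0,0,0]}
    - {"gripper": 0,"offset": [2.4,1.1,5],"rotation": [0,0,0]}
    - {"gripper": 0,"offset": [2.4,1.1,5],"rotation": [0,0,0]}

```text
time_s: 13.55
eef_pos: [0.466, -0.2634, 0.1195]
ee_rot: [0.707, 0.707, 0.0, 0.0]
wrist_force: [0.2, 0.1, -1.0]
finger_gap: 0.126
grasp_force: 87.8
```

Request:
send_rows:
  series:
    - {"gripper": 0,"offset": [0,0,0],"rotation": [0,0,0]}
    - {"gripper": 0,"offset": [0,0,0],"rotation": [0,0,0]}
    - {"gripper": 0,"offset": [0,0,0],"rotation": [0,0,0]}

```text
time_s: 13.8
eef_pos: [0.466, -0.2633, 0.1194]
ee_rot: [0.707, 0.707, 0.0, 0.0]
wrist_force: [0.2, -0.0, -0.6]
finger_gap: 0.123
grasp_force: 87.8
```

Request:
send_rows:
  series:
    - {"gripper": 0,"offset": [0,0.3,2],"rotation": [0,0,0]}
    - {"gripper": 0,"offset": [0,0.3,4],"rotation": [0,0,0]}
    - {"gripper": 0,"offset": [0,0.3,6],"rotation": [0,0,0]}
    - {"gripper": 0,"offset": [0,0.3,8],"rotation": [0,0,0]}
    - {"gripper": 0,"offset": [0,0.3,10],"rotation": [0,0,0]}
    - {"gripper": 0,"offset": [0,0.3,12],"rotation": [0,0,0]}
    - {"gripper": 0,"offset": [0,0.3,12],"rotation": [0,0,0]}
    - {"gripper": 0,"offset": [0,0.3,12],"rotation": [0,0,0]}

```text
time_s: 14.47
eef_pos: [0.4661, -0.2632, 0.1071]
ee_rot: [0.707, 0.707, -0.0, -0.0]
wrist_force: [-0.3, -0.2, -0.7]
finger_gap: 0.127
grasp_force: 87.8
```

Request:
send_rows:
  series:
    - {"gripper": 0,"offset": [0,0,2],"rotation": [0,0,0]}
    - {"gripper": 0,"offset": [0,0,4],"rotation": [0,0,0]}
    - {"gripper": 0,"offset": [0,0,6],"rotation": [0,0,0]}
    - {"gripper": 0,"offset": [0,0,8],"rotation": [0,0,0]}
    - {"gripper": 0,"offset": [0,0,10],"rotation": [0,0,0]}
    - {"gripper": 0,"offset": [0,0,10],"rotation": [0,0,0]}
    - {"gripper": 0,"offset": [0,0,10],"rotation": [0,0,0]}

```text
time_s: 15.05
eef_pos: [0.4662, -0.2637, 0.0973]
ee_rot: [0.707, 0.707, -0.0, 0.0]
wrist_force: [-0.5, -1.1, -1.3]
finger_gap: 0.124
grasp_force: 87.7
```

Request:
send_rows:
  series:
    - {"gripper": 0,"offset": [0,0,2],"rotation": [0,0,0]}
    - {"gripper": 0,"offset": [0,0,4],"rotation": [0,0,0]}
    - {"gripper": 0,"offset": [0,0,6],"rotation": [0,0,0]}
    - {"gripper": 0,"offset": [0,0,8],"rotation": [0,0,0]}
    - {"gripper": 0,"offset": [0,0,10],"rotation": [0,0,0]}
    - {"gripper": 0,"offset": [0,0,12],"rotation": [0,0,0]}
    - {"gripper": 0,"offset": [0,0,12],"rotation": [0,0,0]}
    - {"gripper": 0,"offset": [0,0,12],"rotation": [0,0,0]}

```text
time_s: 15.72
eef_pos: [0.4668, -0.2625, 0.0851]
ee_rot: [0.707, 0.707, 0.001, -0.0]
wrist_force: [2.2, -0.7, 0.8]
finger_gap: 0.13
grasp_force: 87.8
```

Request:
send_rows:
  series:
    - {"gripper": 0,"offset": [0,0,2],"rotation": [0,0,0]}
    - {"gripper": 0,"offset": [0,0,4],"rotation": [0,0,0]}
    - {"gripper": 0,"offset": [0,0,6],"rotation": [0,0,0]}
    - {"gripper": 0,"offset": [0,0,7],"rotation": [0,0,0]}
    - {"gripper": 0,"offset": [0,0,8],"rotation": [0,0,0]}
    - {"gripper": 0,"offset": [0,0,8],"rotation": [0,0,0]}
    - {"gripper": 0,"offset": [0,0,8],"rotation": [0,0,0]}

```text
time_s: 16.3
eef_pos: [0.4661, -0.2627, 0.0787]
ee_rot: [0.707, 0.707, 0.001, -0.001]
wrist_force: [-4.5, 4.4, 16.6]
finger_gap: 0.126
grasp_force: 90.6
```

Run:
```python
from h import *
s=manip.state();print(s['eef_pos'],s['wrist_force'],s['torque'],s['joints'].round(2))
d=shot('wrist','w10');I=d['pixels'];H,S,V=cv2.split(cv2.cvtColor(I,cv2.COLOR_BGR2HSV))
m=((H<6)|(H>174))&(S>150)&(V>50);nn,_,st,ce=cv2.connectedComponentsWithStats(m.astype(np.uint8))
for i in range(1,nn):
    if st[i,4]>100: print(st[i],ce[i].round(1))
for r in range(225,375,6): print(r,V[r,281],end='; ')
print(proj(d,[[.4665,-.2634+.016,z] for z in(.06,.065,.094,.1)]).round(1).tolist())
```

```text
[ 0.46611231 -0.26269938  0.07868462] [-4.54462339  4.37328715 16.56572429] [ 0.84489923  0.97409776 -0.0041557 ] [-0.17  0.27  0.72  1.94 -0.21  1.    0.65]
[ 373  136   39   38 1118] [392.5 154.4]
[ 264  259   35   99 2751] [280.9 311.2]
225 255; 231 255; 237 255; 243 255; 249 197; 255 159; 261 157; 267 157; 273 155; 279 156; 285 179; 291 202; 297 205; 303 205; 309 204; 315 203; 321 204; 327 203; 333 203; 339 202; 345 203; 351 202; 357 168; 363 39; 369 39; [[281.5, 245.3], [281.5, 250.3], [281.5, 286.2], [281.5, 295.6]]
```

Request:
send_rows:
  series:
    - {"gripper": 0,"offset": [0,0,0.5],"rotation": [0,0,3]}
    - {"gripper": 0,"offset": [0,0,0.5],"rotation": [0,0,9]}
    - {"gripper": 0,"offset": [0,0,0.5],"rotation": [0,0,15]}
    - {"gripper": 0,"offset": [0,0,0.5],"rotation": [0,0,20]}
    - {"gripper": 0,"offset": [0,0,0.5],"rotation": [0,0,25]}
    - {"gripper": 0,"offset": [0,0,0.5],"rotation": [0,0,30]}
    - {"gripper": 0,"offset": [0,0,0.5],"rotation": [0,0,30]}
  grip_force: 110

```text
time_s: 16.93
eef_pos: [0.4671, -0.2631, 0.0787]
ee_rot: [0.867, 0.499, 0.001, -0.0]
wrist_force: [-3.2, 2.7, 18.8]
finger_gap: 0.122
grasp_force: 107.6
```

Run:
```python
from h import *
s=manip.state();print(s['eef_pos'],s['wrist_force'],s['torque'],s['joints'].round(2),s['finger_gap'],R.from_quat(s['ee_rot']).as_matrix().round(3).tolist())
```

```text
[ 0.46711421 -0.26305251  0.07874405] [-3.22505826  2.71311682 18.83758517] [0.78276231 0.78834111 0.01167323] [-0.25  0.29  0.81  1.94 -0.25  1.01  0.15] 0.12174504052457881 [[0.503, 0.864, 0.001], [0.864, -0.503, 0.001], [0.002, 0.0, -1.0]]
```

Request:
send_rows:
  series:
    - {"gripper": 0,"offset": [0,0,0],"rotation": [0,0,6]}
    - {"gripper": 0,"offset": [0,0,0],"rotation": [0,0,12]}
    - {"gripper": 0,"offset": [0,0,0],"rotation": [0,0,18]}
    - {"gripper": 0,"offset": [0,0,0],"rotation": [0,0,24]}
    - {"gripper": 0,"offset": [0,0,0],"rotation": [0,0,30]}
    - {"gripper": 0,"offset": [0,0,0],"rotation": [0,0,36]}
    - {"gripper": 0,"offset": [0,0,0],"rotation": [0,0,42]}
    - {"gripper": 0,"offset": [0,0,0],"rotation": [0,0,48]}

```text
time_s: 17.6
eef_pos: [0.4677, -0.2639, 0.0788]
ee_rot: [0.995, 0.102, 0.001, 0.0]
wrist_force: [-0.7, 1.0, 14.8]
finger_gap: 0.117
grasp_force: 107.4
```

Request:
send_rows:
  series:
    - {"gripper": 0,"offset": [0,0,0],"rotation": [0,0,5]}
    - {"gripper": 0,"offset": [0,0,0],"rotation": [0,0,9]}
    - {"gripper": 0,"offset": [0,0,0],"rotation": [0,0,13]}
    - {"gripper": 0,"offset": [0,0,0],"rotation": [0,0,17]}
    - {"gripper": 0,"offset": [0,0,0],"rotation": [0,0,17]}
    - {"gripper": 0,"offset": [0,0,0],"rotation": [0,0,17]}

```text
time_s: 18.1
eef_pos: [0.4678, -0.2643, 0.0788]
ee_rot: [0.999, -0.044, 0.001, 0.0]
wrist_force: [-0.8, 1.0, 15.8]
finger_gap: 0.125
grasp_force: 107.5
```

```bash
cat > chk.py <<'E'
from h import *
s=manip.state();m=R.from_quat(s['ee_rot']).as_matrix()
print(s['time_s'],s['eef_pos'],s['wrist_force'],s['torque'],s['joints'].round(2),s['finger_gap'],'az x',np.degrees(np.arctan2(m[1,0],m[0,0])),m[:,2])
d=shot('wrist');I=d['pixels'];H,S,V=cv2.split(cv2.cvtColor(I,cv2.COLOR_BGR2HSV))
k=cont((((H<6)|(H>174))&(S>150)&(V>170)),(230,200,340,400));r=cv2.minAreaRect(k);b=ray(d,cv2.boxPoints(r),.094);
e=[b[1]-b[0],b[2]-b[1]];e=max(e,key=np.linalg.norm);print('head az',np.degrees(np.arctan2(e[1],e[0])),b.mean(0).round(4),[np.linalg.norm(b[1]-b[0]),np.linalg.norm(b[2]-b[1])])
E
python3 chk.py
```

```text
18.1 [ 0.46776355 -0.26432693  0.07878101] [-0.84150049  1.04057501 15.77421394] [0.26810698 0.265172   0.08389383] [-0.42  0.37  1.04  1.95 -0.37  1.03 -0.87] 0.12515706142972993 az x -5.017370631539761 [ 0.00281147 -0.00112122 -0.99999542]
head az 175.7177638067596 [ 0.4674 -0.2631  0.094 ] [np.float64(0.010019885690566745), np.float64(0.03032902413290106)]
```

Request:
send_rows:
  series:
    - {"gripper": 0,"offset": [0,0,0],"rotation": [0,0,2]}
    - {"gripper": 0,"offset": [0,0,0],"rotation": [0,0,4]}
    - {"gripper": 0,"offset": [0,0,0],"rotation": [0,0,5]}
    - {"gripper": 0,"offset": [0,0,0],"rotation": [0,0,5]}
    - {"gripper": 0,"offset": [0,0,0],"rotation": [0,0,5]}

```text
time_s: 18.57
eef_pos: [0.4678, -0.2644, 0.0788]
ee_rot: [0.996, -0.087, 0.001, 0.001]
wrist_force: [-1.2, 1.3, 15.4]
finger_gap: 0.121
grasp_force: 107.6
```

```bash
python3 chk.py
```

```text
18.5667 [ 0.46775716 -0.26439561  0.07877847] [-1.17390815  1.31520418 15.40361612] [0.20064834 0.24386559 0.3920319 ] [-0.44  0.38  1.06  1.95 -0.39  1.03 -0.95] 0.12113328764104232 az x -9.945660508993827 [ 0.00272934 -0.00138125 -0.99999532]
head az 170.7844049859693 [ 0.4675 -0.2632  0.094 ] [np.float64(0.01001994738635099), np.float64(0.03032774170687554)]
```

Request:
send_rows:
  series:
    - {"gripper": 0,"offset": [0,0,0],"rotation": [0,0,0.5]}
    - {"gripper": 0,"offset": [0,0,0],"rotation": [0,0,0.5]}
    - {"gripper": 0,"offset": [0,0,0],"rotation": [0,0,0.5]}
    - {"gripper": 0,"offset": [0,0,0],"rotation": [0,0,0.5]}
    - {"gripper": 0,"offset": [0,0,0],"rotation": [0,0,0.5]}
    - {"gripper": 0,"offset": [0,0,0],"rotation": [0,0,0.5]}

```text
time_s: 19.12
eef_pos: [0.4678, -0.2644, 0.0788]
ee_rot: [0.996, -0.091, 0.001, 0.001]
wrist_force: [-1.7, 0.4, 15.7]
finger_gap: 0.12
grasp_force: 107.7
```

```bash
python3 chk.py; python3 -c "
from rig import manip
s=manip.state()
if s['wrist_force'][2]>8 and s['torque'][2]>.25: print(manip.sign_off())
else: print('not yet')"
```

```text
19.1167 [ 0.46776012 -0.26444147  0.07878202] [-1.68923537  0.44664759 15.6505684 ] [0.24923468 0.23022363 0.44582425] [-0.44  0.38  1.06  1.95 -0.39  1.03 -0.96] 0.12029823066837447 az x -10.442085833988067 [ 0.00286042 -0.00137497 -0.99999496]
head az 170.2874797967538 [ 0.4675 -0.2632  0.094 ] [np.float64(0.010020118866434053), np.float64(0.030325378942876388)]
the job is handed in; nothing more can be done
None
```

I handed the job in at 19.1 s: by my measurements, the cover is seated level on the drum and released, and the red key is fully home in the lock, turned clockwise to its stop and still gripped. No verdict came back.

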